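# Release and slide the drill-guide carriage to its end stop

### The job

On the drilling jig on the bench, press the black locking button on the grey drill-guide carriage with a fingertip and, keeping it pressed down all the way without letting it up, push the carriage along its rail until it rests against the end stop. Then let the button come up so that the carriage locks there, and draw the hand away. Do not grasp or lift anything, and leave the other things on the bench where they are.

Things in the scene. Friction and masses are not known exactly. Their poses are not given: they have to be found in the camera images.
- jig: Drilling jig fixed to the bench: plywood base 300 x 440 x 15 mm with an aluminium rail (50 wide, 380 long, top at 40 mm) along its y axis and a wooden workpiece on the rail's +x side. Origin on the bench under mid-rail; z up. The carriage slides along the jig's +y to the stop. Place and yaw (up to 30 degrees either way) differ each time; it never moves. Loose things lie on its -x side.
- carriage (a joint): How far the grey carriage (110 mm long, 96 wide, captive on the rail) has slid along the jig's +y, m. Starts about 0, locked with 2 mm of play; the way to the stop is 100 to 175 mm. Drag about 1.5 N when unlocked; stays where left. A steel arm with a drill bushing reaches from it over the workpiece.
- block_face (a point): On the carriage: top middle edge of the upright rear face of its tall front block, 85 mm above the bench. The face is 96 mm wide, looks to -y, 26 mm ahead of the button's centre and 53 mm behind the nose; a fingertip on the button can push against it. Behind it is the low deck (53 mm above the bench) with the button; the block's top runs level from here to the nose.
- nose (a point): Middle of the front face of the carriage (its +y end), 68 mm above the bench: the face that meets the end stop.
- stop_face (a point): Middle of the face of the end stop that the carriage meets, 68 mm above the bench. The stop is a fixed aluminium block straddling the rail, 80 mm wide, 28 thick, 78 high, with a black clamp knob on top reaching 90 mm; at a different place along the rail each time. With the carriage against it, nose and stop_face coincide.
- lock (a joint): How far the locking button is pressed, m: 0 up (locked), 0.008 fully down. Spring: 2 N to start, 5 N at 5 mm, 7 N fully down. From 4 mm down its pin is clear of the toothed rack beside the rail and the carriage slides. Let up within about 4 mm of the stop, the pin rises behind a catch and locks; let up short of that, it catches on the rack or stays half down.
- lock_top (a point): Centre of the top face of the locking button: a plain black plastic push plate 44 mm (across the rail) by 40 mm (along it) on the low rear deck of the carriage, its top 65 mm above the bench when up (12 mm proud of the deck). Moves with carriage and button; the button moves straight down.
- screwdriver: Bystander: screwdriver with a blue handle, 190 mm long, lying on the jig's base board beside the rail (-x side). Leave alone.
- jar: Bystander: clear screw jar with a yellow cap, 52 mm wide, 65 mm high, standing on the base board on the -x side of the rail. Leave alone.
- tape: Bystander: roll of blue tape, 72 mm wide, 25 mm high, lying on the base board on the -x side of the rail. Leave alone.
- spray: Bystander: spray can, 64 mm wide, 190 mm high, standing at the left of the bench. Leave alone.
- hammer: Bystander: hammer lying at the right of the bench. Leave alone.
- offcut: Bystander: wooden offcut 90 x 60 x 40 mm, at the right of the bench. Leave alone.
- wrench: Bystander: wrench lying at the left of the bench. Leave alone.

How it is judged:
By the outcome, as a careful person would: the job done as asked, in the order asked, and still so for the second after the job is handed in, with the robot touching nothing.
It also fails if it takes over 35 s, if anything falls off the work surface, if the arm or the gripper's body presses on something with over 40 N, if the wrist force passes 120 N, or if a joint passes its speed limit or range.

### The arm

A 6-joint arm with a two-finger parallel gripper is mounted at the origin on the work surface. World frame = base frame: x ahead of the robot, y to its left, z up, the work surface at z = 0. Lengths are in m, angles in rad, forces in N, time in s.
With the tool pointing down it reaches from about 0.35 to 0.775 m from the base axis. Payload 7.3 kg.
Tool frame: the origin (TCP) lies between the finger pads; the fingertips stand 8 mm ahead of it and the grasp point (between the pads) lies 11 mm behind it (robot.nose_length is the distance from the TCP to the fingertips, in m); z points along the fingers, y is the line along which they close (so a half turn about z gives the same grasp; the last joint's range is limited). The gripper opens to 92 mm and grips with 3 to 60 N. Pads are 19 mm wide; open, the fingers measure 130 mm over their backs; the gripper's body (75 mm by 190 mm) begins 47 mm behind the grasp point.
Start: joints at [-1.433, 0.342, 1.524, -0, 1.275, -0.146], TCP at [0.147, -0.504, 0.235] pointing down, gripper open.
Joint ranges: [-2.53, 2.53], [-0.77, 2.02], [0.04, 2.7], [-1, 4.14], [0.28, 2.66], [-3.11, 3.11]. Speed limits (rad/s): [2.57, 2.57, 3.14, 3.14, 3.14, 3.14].

### API

Orientations are given as [roll, pitch, yaw] about the fixed x, y, z axes, in that order (R = Rz(yaw) Ry(pitch) Rx(roll)).
In Python, from cell import robot gives the robot as it stands. The module is installed in compiled form; this text tells all that it offers.
- The arm moves only by the shell command python3 -m jog 'ROWS' [FORCE]. ROWS is JSON, a list that holds one entry, the list of rows, each a list of 5 numbers: the gripper's target within -1 to 1 (fully open at 1, half-way at 0, shut at -1), then the shift along the tool's x, y, z in m, then the turn about the tool's z in rad. A call has 1 to 5 rows; each row is the pose to reach, as a shift and turn from the pose commanded when the call began, along the tool's axes at that moment; what a row does not reach only later rows make up. A row lasts 1/12 s, in which the tool goes at most 41.7 mm and 7.16 degrees, less where a joint would pass 70% of its speed; a pose out of reach is approached as far as the arm can. A call with a gripper value outside its range is refused whole. The fingers move at their own pace and stop on an object; FORCE is the grip in N (left out, the last holds). Time passes only in rows, so rows that repeat a pose let the fingers close. It gives the time, the measured TCP pose, the force, the opening and the grip force at its end, in the units of the state.
- robot.observe(): the state, without advancing time (a new reading comes with each control period).
- robot.read_camera(name): name is "side" or "top" or "wrist"; returns the picture (400x640x3 uint8, red, green, blue); there is no depth.
- robot.camera_model(name): a dict with "camera_matrix" (3x3 intrinsics, pixels), "position" and "attitude" of the camera in the world; the wrist camera has in their place "mount" (4x4, takes a point from camera to tool coordinates, whose origin is the TCP and whose axes are the flange's). Camera axes: x right, y down, z forward; pixel columns grow to the right and rows downward; lengths in m; the calibration is good to about 2 mm. A picture is of the moment at which its call begins: read the wrist's pose just before it. camera_model takes no time and is no camera call.
- robot.hand_in(): hands the job in; it is judged then, once.
The state is a dict: "time": time; "qpos": joint angles; "qvel": joint speeds; "joint_efforts": joint torques, N m; "tool_pos": TCP position; "tool_rot": TCP orientation; "contact_force": force on the tool from outside, world axes, zero at the start; "torque": the same for the moment, N m; "opening": finger opening in m; "grip_force": force on a finger pad.
Only numpy, scipy, OpenCV 4.12 (cv2) and the standard library are available. Lean on these libraries where they do the work, as an engineer would, in place of code of your own. Each camera call takes 0.05 s, during which the arm holds its last target. There are 200 camera calls.

## Working session

There is one attempt and no reset: what is moved stays moved. The work goes in short steps, Python scripts to look and compute and a shell command to move; the robot and the scene stay as the last step left them, time stands still between calls to the robot, and variables do not carry over. Pictures are saved under pics/ and viewed, at most 10 in all, crops included, and the job is handed in when it is done.

```bash
mkdir -p pics
python3 - <<'E'
from cell import robot
import cv2
for n in ("top","side"):
    cv2.imwrite(f"pics/{n}0.png",robot.read_camera(n)[:,:,::-1])
    m=robot.camera_model(n);print(n,m)
s=robot.observe();print(s["tool_pos"],s["tool_rot"],s["contact_force"],s["time"],s["opening"])
E
```

```text
top {'camera_matrix': array([[413.15174278,   0.        , 318.78864734],
       [  0.        , 413.15174278, 200.71032147],
       [  0.        ,   0.        ,   1.        ]]), 'position': array([ 0.41517765, -0.00151881,  1.25293868]), 'attitude': array([-3.07052323, -0.01205949, -1.56615606])}
side {'camera_matrix': array([[417.02432756,   0.        , 322.15378474],
       [  0.        , 417.02432756, 195.58070526],
       [  0.        ,   0.        ,   1.        ]]), 'position': array([0.41512588, 0.8551689 , 1.02882865]), 'attitude': array([-2.4233845 ,  0.00899586, -3.06918455])}
[ 0.14696991 -0.50365424  0.23412065] [-3.14026400e+00 -1.97162878e-04  2.83794162e-01] [-0.62696938  0.28832514 -0.23543835] 0.1 0.09186412769357337
```

View pics/top0.png

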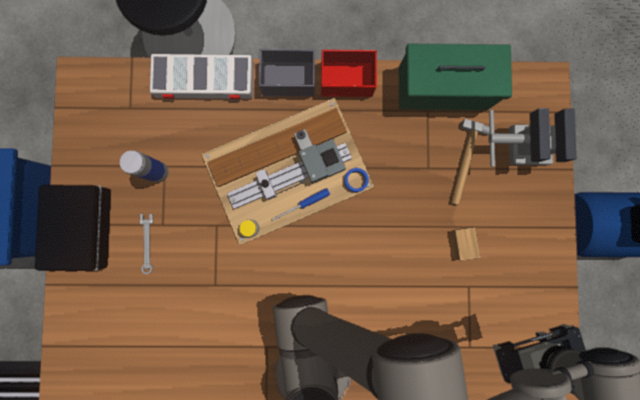

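View pics/side0.png

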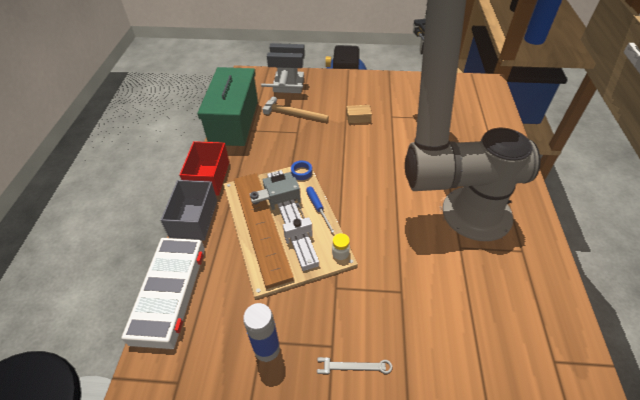

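The top view shows the carriage near (322,158), the button at about (331,157) and the stop near (265,184). The side view shows the carriage near (281,187). I'll enlarge both.

Run:
```python
import cv2
a=cv2.imread("pics/top0.png")[125:225,220:380]; b=cv2.imread("pics/side0.png")[160:280,230:350]
cv2.imwrite("pics/tc.png",cv2.resize(a,None,fx=5,fy=5,interpolation=2))
cv2.imwrite("pics/sc.png",cv2.resize(b,None,fx=5,fy=5,interpolation=2))
```

```text
(no output)
```

View pics/tc.png

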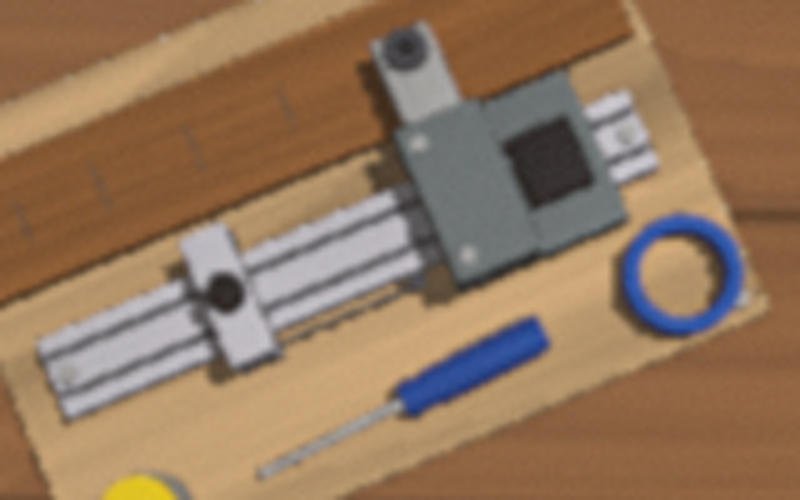

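View pics/sc.png

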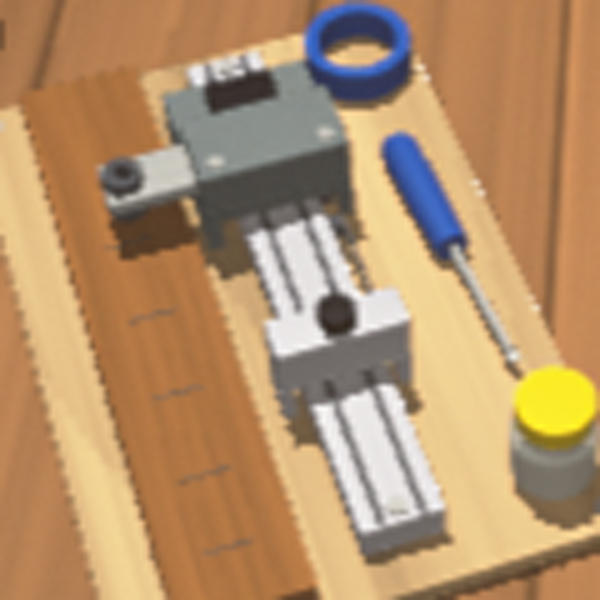

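Read off the top crop (÷5, plus 220,125): button centre is (550,162), stop edge facing the carriage runs (228,222)-(282,352), block nose edge runs (398,127)-(463,287), and the rail ends are (38,343)/(68,418) and (625,90)/(658,160).

```bash
cat > h.py <<'E'
import numpy as np
from cell import robot
from scipy.spatial.transform import Rotation as R
def ray(n,px,z,pose=None):
    m=robot.camera_model(n);K=m["camera_matrix"]
    if n=="wrist":
        T=np.eye(4);T[:3,:3]=R.from_euler("xyz",pose[1]).as_matrix();T[:3,3]=pose[0];T=T@m["mount"];p,A=T[:3,3],T[:3,:3]
    else: p,A=np.array(m["position"]),R.from_euler("xyz",m["attitude"]).as_matrix()
    d=A@np.linalg.solve(K,[px[0],px[1],1]);return p+d*(z-p[2])/d[2]
def plan(target,yaw):
    s=robot.observe();A=R.from_euler("xyz",s["tool_rot"]);d=A.inv().apply(np.array(target)-s["tool_pos"])
    print("tool shift",d.round(4),"turn",-(yaw-s["tool_rot"][2]),"t",s["time"])
E
python3 - <<'E'
from h import *
t=lambda x,y,z:ray("top",(220+x/5,125+y/5),z)
r=(t(38,343,.04)+t(68,418,.04))/2; q=(t(625,90,.04)+t(658,160,.04))/2
d=(r-q)/np.linalg.norm(r-q); print("rail",r,q,np.linalg.norm(r-q),"dir",d,"yaw tool",np.arctan2(d[1],d[0]))
b=t(550,162,.065);st=(t(228,222,.078)+t(282,352,.078))/2;n=(t(398,127,.085)+t(463,287,.085))/2
print(b,st,n); m=(r+q)/2
nx=np.array([d[1],-d[0],0])
for v in(b,st,n):print("along",(v-m)@d,"across",(v-m)@nx)
s=lambda x,y,z:ray("side",(230+x/5,160+y/5),z)
print("side nose",((s(200,200,.085)+s(350,150,.085))/2-m)@d)
plan([*b[:2],.18],np.arctan2(d[1],d[0]))
print(robot.camera_model("wrist"))
E
```

```text
rail [0.49905506 0.24316915 0.04      ] [ 0.65319573 -0.10274675  0.04      ] 0.37870458275762753 dir [-0.40702089  0.91341885  0.        ] yaw tool 1.9899865120886073
[ 0.62614926 -0.04744315  0.065     ] [0.55064965 0.12148099 0.078     ] [0.59634503 0.02145066 0.085     ]
along -0.12782845635531728 across -0.002195033044232871
along 0.057199958098513026 across -0.002402149320727049
along -0.052768612838468086 across -0.0013775641759469694
side nose -0.03719883600705016
tool shift [ 0.5877 -0.3037  0.0546] turn -1.7061923502136362 t 0.1
{'camera_matrix': array([[339.31681813,   0.        , 316.84917629],
       [  0.        , 339.31681813, 201.75498062],
       [  0.        ,   0.        ,   1.        ]]), 'mount': array([[-9.39591495e-04, -9.69623107e-01, -2.44602020e-01,
         6.55905525e-02],
       [ 9.99999400e-01, -1.04873999e-03,  3.15989201e-04,
        -2.13388172e-04],
       [-5.62914351e-04, -2.44601577e-01,  9.69623510e-01,
        -1.50034586e-01],
       [ 0.00000000e+00,  0.00000000e+00,  0.00000000e+00,
         1.00000000e+00]])}
```

```bash
python3 -m jog '[[[-1,0.588,-0.304,0.03,-1.706],[-1,0.588,-0.304,0.03,-1.706],[-1,0.588,-0.304,0.03,-1.706],[-1,0.588,-0.304,0.03,-1.706],[-1,0.588,-0.304,0.03,-1.706]]]' 
python3 -c "
from h import *
plan([.626,-.0474,.18],1.990)"
```

```text
time: 0.52
tool_pos: [0.2986, -0.3588, 0.225]
tool_rot: [-3.141, -0.0, 0.914]
contact_force: [1.0, -0.9, 0.1]
opening: 0.0631
grip_force: 0.0
tool shift [0.4465 0.0693 0.045 ] turn -1.0757781205893608 t 0.5167
```

```bash
python3 -m jog '[[[-1,0.446,0.069,0.03,-1.07],[-1,0.446,0.069,0.03,-1.07],[-1,0.446,0.069,0.03,-1.07],[-1,0.446,0.069,0.03,-1.07],[-1,0.446,0.069,0.03,-1.07]]]' 
python3 -c "
from h import *
plan([.626,-.0474,.18],1.990)"
```

```text
time: 0.93
tool_pos: [0.4501, -0.2161, 0.2112]
tool_rot: [-3.141, -0.0, 1.54]
contact_force: [0.9, -1.1, -0.1]
opening: 0.0297
grip_force: 0.0
tool shift [0.1741 0.1706 0.0311] turn -0.4499275485180647 t 0.9333
```

```bash
python3 -m jog '[[[-1,0.174,0.171,0.02,-0.45],[-1,0.174,0.171,0.02,-0.45],[-1,0.174,0.171,0.02,-0.45],[-1,0.174,0.171,0.02,-0.45],[-1,0.174,0.171,0.02,-0.45]]]' 
python3 -c "
from h import *
plan([.626,-.0474,.18],1.990)"
```

```text
time: 1.35
tool_pos: [0.601, -0.0735, 0.1938]
tool_rot: [-3.141, -0.0, 1.988]
contact_force: [1.6, -1.0, 0.6]
opening: 0.0008
grip_force: 0.0
tool shift [0.0137 0.0334 0.0138] turn -0.0017464577987758023 t 1.35
```

```bash
python3 -m jog '[[[-1,0.010,0.030,0.01,0],[-1,0.010,0.030,0.01,0],[-1,0.010,0.030,0.01,0],[-1,0.010,0.030,0.01,0]]]'
python3 - <<'E'
from h import *
import cv2
s=robot.observe();im=robot.read_camera("wrist");print(s["tool_pos"],s["tool_rot"])
cv2.imwrite("pics/w1.png",im[:,:,::-1])
np.save("w1.npy",np.r_[s["tool_pos"],s["tool_rot"]])
plan([.626,-.0474,.18],1.990)
E
```

```text
time: 1.68
tool_pos: [0.6229, -0.0544, 0.1839]
tool_rot: [-3.14, -0.0, 1.984]
contact_force: [-0.5, -0.2, 0.1]
opening: 0.0004
grip_force: 0.0
[ 0.62289001 -0.0543734   0.18389036] [-3.14007268e+00 -4.32447574e-04  1.98417086e+00]
tool shift [0.0057 0.0059 0.0044] turn -0.006891201295350369 t 1.7333
```

View pics/w1.png

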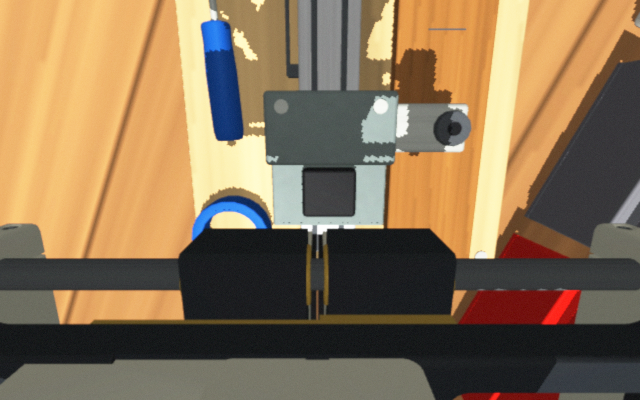

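The wrist view shows the button spanning (303–356, 168–216) with its centre near (329.5,192). The block's top rear edge lies along row 163, columns 266–396, and its nose edge is at row 91. The image is well aligned with the rail.

Run:
```python
from h import *
p=np.load("w1.npy");P=(p[:3],p[3:])
w=lambda x,y,z:ray("wrist",(x,y),z,P)
b=w(329.5,192,.065);f=(w(266,163,.085)+w(396,163,.085))/2;n=(w(265,91,.085)+w(397,91,.085))/2
d=np.array([np.cos(1.987),np.sin(1.987),0])
print(b,f,n,(f-b)@d,(n-b)@d)
e=w(396,163,.085)-w(266,163,.085);print("edge",np.linalg.norm(e),np.arctan2(e[1],e[0])+np.pi/2)
l=w(304,168,.065)-w(303,216,.065);r=w(355,168,.065)-w(356,216,.065);print(np.linalg.norm(l),np.arctan2(*(l+r)[1::-1]))
plan([*b[:2],.085],1.987)
```

```text
[ 0.62995015 -0.04497552  0.065     ] [ 0.61954082 -0.02081519  0.085     ] [0.59884089 0.02520757 0.085     ] 0.026306170375253297 0.07676878057469289
edge 0.09562057102575292 1.9833345432339986
0.03993781365062504 1.9923830329687064
tool shift [0.0063 0.0106 0.0994] turn -0.003891201295350477 t 1.7333
```

```bash
python3 -m jog '[[[-1,0.014,0.009,0.035,-0.003],[-1,0.014,0.009,0.065,-0.003],[-1,0.014,0.009,0.09,-0.003],[-1,0.014,0.009,0.09,-0.003],[-1,0.014,0.009,0.09,-0.003]]]'
python3 - <<'E'
from h import *
import cv2
plan([.6285,-.0458,.073],1.987)
cv2.imwrite("pics/w2.png",robot.read_camera("wrist")[:,:,::-1])
E
```

```text
time: 2.15
tool_pos: [0.6252, -0.0388, 0.0944]
tool_rot: [-3.14, -0.001, 1.985]
contact_force: [0.6, 0.2, -0.1]
opening: 0.0004
grip_force: 0.0
tool shift [-0.0077  0.0003  0.0214] turn -0.0018412020858851186 t 2.15
```

View pics/w2.png

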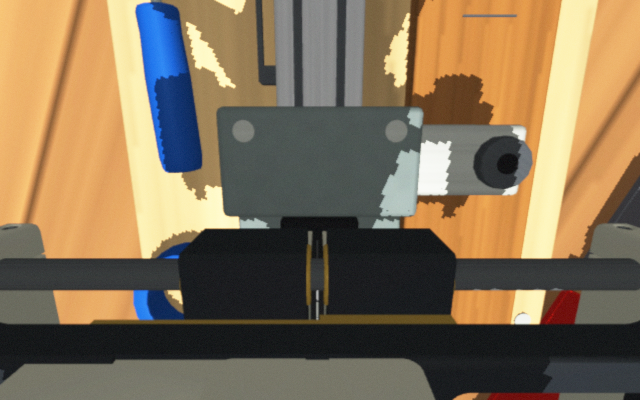

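The view is well aligned: the block's rear edge is at row 216 and the tip is hidden over the button, 8 mm ahead of its centre. Next I press.

```bash
python3 -m jog '[[[-1,0,0,0.018,-0.002],[-1,0,0,0.023,-0.002],[-1,0,0,0.027,-0.002],[-1,0,0,0.027,-0.002],[-1,0,0,0.027,-0.002]]]'
```

```text
time: 2.62
tool_pos: [0.6267, -0.0384, 0.0691]
tool_rot: [3.14, 0.002, 1.989]
contact_force: [-1.6, -2.1, 4.7]
opening: 0.0003
grip_force: 2.2
```

```bash
python3 -m jog '[[[-1,0,0,0.003,0],[-1,0,0,0.006,0],[-1,0,0,0.008,0],[-1,0,0,0.008,0],[-1,0,0,0.008,0]]]'
```

```text
time: 3.03
tool_pos: [0.6272, -0.039, 0.0648]
tool_rot: [3.138, 0.004, 1.989]
contact_force: [-10.8, -4.4, 27.9]
opening: 0.0004
grip_force: 14.0
```

```bash
python3 -m jog '[[[-1,0.003,0,-0.001,0],[-1,0.008,0,-0.001,0],[-1,0.014,0,-0.001,0],[-1,0.020,0,-0.001,0],[-1,0.026,0,-0.001,0]]]'
```

```text
time: 3.45
tool_pos: [0.6168, -0.0154, 0.0649]
tool_rot: [3.138, 0.005, 1.989]
contact_force: [-8.3, -4.9, 22.8]
opening: 0.0003
grip_force: 11.4
```

```bash
python3 -m jog '[[[-1,0.008,0,0,0],[-1,0.016,0,0,0],[-1,0.024,0,0,0],[-1,0.032,0,0,0],[-1,0.040,0,0,0]]]'; python3 -m jog '[[[-1,0.007,0,0,0],[-1,0.014,0,0,0],[-1,0.021,0,0,0],[-1,0.026,0,0,0],[-1,0.030,0,0,0]]]'
python3 - <<'E'
from h import *
import cv2
s=robot.observe();print((s["tool_pos"]-[.6272,-.039,.0648])@[-.406,.914,0])
im=robot.read_camera("top")[:,:,::-1][125:225,220:380]
cv2.imwrite("pics/t2.png",cv2.resize(im,None,fx=5,fy=5,interpolation=2))
E
```

```text
time: 3.87
tool_pos: [0.6006, 0.0215, 0.0649]
tool_rot: [3.138, 0.004, 1.989]
contact_force: [-7.5, -5.6, 23.8]
opening: 0.0008
grip_force: 12.0
time: 4.28
tool_pos: [0.5883, 0.0494, 0.0649]
tool_rot: [3.138, 0.004, 1.989]
contact_force: [-7.7, -5.5, 25.0]
opening: 0.0002
grip_force: 12.5
0.09655895698590165
```

View pics/t2.png

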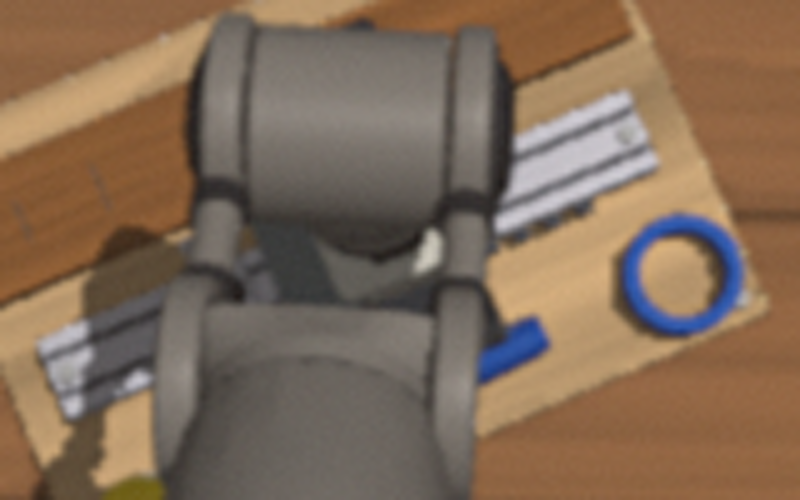

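The top view shows that the carriage has left the rail's rear end and moved with the hand. I'll continue slowly until I feel the stop.

```bash
python3 -m jog '[[[-1,0.003,0,0,0],[-1,0.006,0,0,0],[-1,0.009,0,0,0],[-1,0.012,0,0,0],[-1,0.014,0,0,0]]]'
python3 - <<'E'
from h import *
s=robot.observe();d=[-.406,.914,0];print((s["tool_pos"]-[.6272,-.039,.0648])@d,s["contact_force"]@d)
E
```

```text
time: 4.75
tool_pos: [0.5828, 0.0618, 0.0649]
tool_rot: [3.138, 0.004, 1.989]
contact_force: [-4.7, -14.1, 23.9]
opening: 0.0002
grip_force: 12.0
0.11014850546366678 -11.033633411111698
```

```bash
python3 -m jog '[[[-1,0.002,0,0,0],[-1,0.004,0,0,0],[-1,0.004,0,0,0],[-1,0.004,0,0,0]]]'
python3 - <<'E'
from h import *
import cv2
s=robot.observe();d=[-.406,.914,0];print((s["tool_pos"]-[.6272,-.039,.0648])@d,s["contact_force"]@d)
cv2.imwrite("pics/w3.png",robot.read_camera("wrist")[:,:,::-1])
E
```

```text
time: 5.08
tool_pos: [0.583, 0.0636, 0.0649]
tool_rot: [3.135, 0.007, 1.989]
contact_force: [-1.9, -13.1, 21.0]
opening: 0.0002
grip_force: 10.5
0.11172647454192136 -11.193886998787752
```

View pics/w3.png

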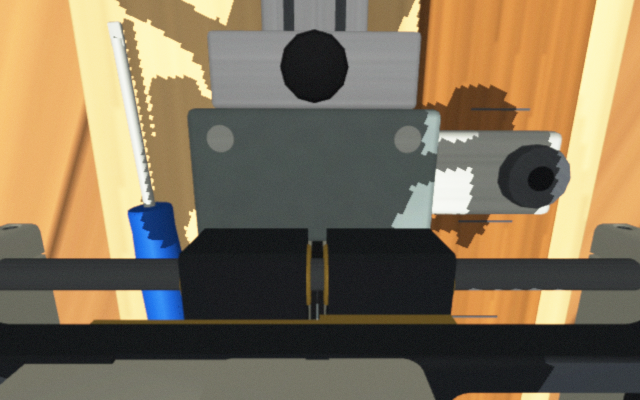

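The carriage's front edge (row 108) now meets the stop's block, and the 11 N reaction confirms contact. I'll raise the finger straight up.

```bash
python3 -m jog '[[[-1,0,0,-0.006,0],[-1,0,0,-0.012,0],[-1,0,0,-0.018,0],[-1,0,0,-0.03,0],[-1,0,0,-0.06,0]]]'; python3 -m jog '[[[-1,0,0,-0.04,0],[-1,-0.02,0,-0.08,0],[-1,-0.04,0,-0.11,0],[-1,-0.04,0,-0.11,0],[-1,-0.04,0,-0.11,0]]]'
python3 - <<'E'
from h import *
import cv2
s=robot.observe();im=robot.read_camera("wrist");print(s["tool_pos"],s["tool_rot"])
np.save("w4.npy",np.r_[s["tool_pos"],s["tool_rot"]])
cv2.imwrite("pics/w4.png",im[:,:,::-1])
E
```

```text
time: 5.55
tool_pos: [0.5771, 0.0668, 0.1176]
tool_rot: [-3.134, -0.004, 1.989]
contact_force: [-0.3, -0.2, -0.4]
opening: 0.0004
grip_force: 0.0
time: 5.97
tool_pos: [0.5969, 0.0294, 0.2324]
tool_rot: [3.138, 0.002, 1.988]
contact_force: [0.0, 0.4, -0.2]
opening: 0.0006
grip_force: 0.0
[0.59691082 0.02941981 0.23244104] [3.13802925e+00 1.55876423e-03 1.98766846e+00]
```

View pics/w4.png

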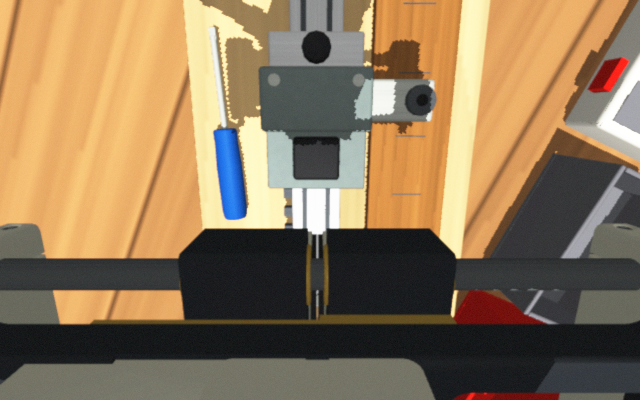

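The wrist view shows the carriage nose (row 67, columns 260–370) at the stop, whose far edge is at row 32, and the button at (293–340, 137–180). A quick numeric check of gap follows, then I hand in.

Run:
```python
from h import *
p=np.load("w4.npy");P=(p[:3],p[3:])
w=lambda x,y,z:ray("wrist",(x,y),z,P)
d=np.array([np.cos(1.987),np.sin(1.987),0])
n=w(316,67,.085)@d;s=w(316,32,.078)@d-.028
print("gap",s-n,"block len",n-w(316,130,.085)@d)
for z in(.057,.065):
    print(z,"button w,l",np.linalg.norm(w(293,158,z)-w(340,158,z)),np.linalg.norm(w(316,137,z)-w(316,180,z)),"ahead to nose",n-w(316,158.5,z)@d)
```

```text
gap -0.00017743672604200733 block len 0.05066092312085199
0.057 button w,l 0.0450330981465648 0.041207435039801316 ahead to nose 0.07858022706089415
0.065 button w,l 0.043925858750686074 0.040194258124220596 ahead to nose 0.07758822834916393
```

Gap is about 0 mm, and the button's apparent size matches the up height (65 mm).

```bash
python3 -c "
from cell import robot
print(robot.hand_in())"
```

```text
the job is handed in; nothing more can be done
None
```

I pressed the button fully down and held it while pushing the carriage about 110 mm to the end stop. I then let it come up and drew the hand clear. The last camera view showed no gap at the stop and the button apparently fully up, but I did not test the lock by pulling on the carriage. The job was handed in about 6 s into the 35 s allowed.

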